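# Sweep the lime halves off the board into the tray

### The job

Clear the limes off the chopping board: with the fingertips, sweep the three lime halves along the board and over its edge so that all three end up lying in the low steel tray beside it. Only push them; do not pinch, press down hard on or lift them. Leave the salt shaker standing on the board and everything else where it is.

Things in the scene. Friction and masses are not known exactly. Their poses are not given: they have to be found in the camera images.
- board: thick pale wooden chopping board, 240 mm (its x) by 280 mm (its y), flat top 40 mm above the counter, no rim; it does not move. Origin at the centre of its underside. Three lime halves and the salt shaker stand on it, each in a strip of its own along y, the strips about 58 mm apart in x (at least 46 mm), in any order
- tray: low open steel tray lying along one of the board's two 280 mm-apart edges (its +y or its -y side), 2 mm from it and parallel to it: 280 mm (x) by 160 mm (y) outside, walls 3 mm thick and 37 mm high all round, so its rim is 3 mm lower than the board's top; it does not move. Origin at the centre of its underside
- lime_a_mid (a point): half of a small lime lying cut face down on the board: a smooth green dome 24 mm high, 36 mm across at the cut face and 40 mm at its widest, 7 to 10 mm above the cut face, about 20 g; it slides easily and is alike with the other two. This point lies on its axis 11 mm above the cut face
- lime_b_mid (a point): half of a small lime lying cut face down on the board: a smooth green dome 24 mm high, 36 mm across at the cut face and 40 mm at its widest, 7 to 10 mm above the cut face, about 20 g; it slides easily and is alike with the other two. This point lies on its axis 11 mm above the cut face
- lime_c_mid (a point): half of a small lime lying cut face down on the board: a smooth green dome 24 mm high, 36 mm across at the cut face and 40 mm at its widest, 7 to 10 mm above the cut face, about 20 g; it slides easily and is alike with the other two. This point lies on its axis 11 mm above the cut face
- shaker_mid (a point): salt shaker standing on the board: clear glass with a steel cap, 32 mm across and 64 mm high. This point lies on its axis 32 mm above the board. To be left alone
- bowl: round wooden bowl of whole limes, 148 mm across and 58 mm high, on the counter on the side of the board opposite the tray. Origin at the centre of its underside. To be left alone
- jug: glass measuring jug, 106 mm across and 135 mm high, with a side handle, beyond the board. Origin at the centre of its underside. To be left alone
- jar: clear plastic jar with a white screw-top lid, 88 mm across and 114 mm high, beyond the board. Origin at the centre of its underside. To be left alone
- spatula: spatula with a green silicone blade and wooden handle, 285 mm long along its x and 12 mm high, lying flat on the counter at the left. Origin on its underside where blade and handle meet. To be left alone
- mixer: steel hand mixer standing on its heel at the right, about 105 mm by 95 mm and 195 mm high, its two beaters pointing level 180 mm out along its +x, a lever on its side. Origin at the centre of its underside. To be left alone

How it is judged (in metres and radians):
At the end, for the whole second after the job is handed in: the middle of each lime half lies inside the tray's walls and lower than 40 mm above the counter; the shaker is within 20 mm and the bowl, jug, jar, spatula and mixer within 30 mm of where they stood (x of lime_a_mid in the frame of tray between -0.137 and 0.137 m and y of lime_a_mid in the frame of tray between -0.077 and 0.077 m and height (world z) of each of lime_a_mid, lime_b_mid, lime_c_mid below 0.04 m and x of lime_b_mid in the frame of tray between -0.137 and 0.137 m and y of lime_b_mid in the frame of tray between -0.077 and 0.077 m and x of lime_c_mid in the frame of tray between -0.137 and 0.137 m and y of lime_c_mid in the frame of tray between -0.077 and 0.077 m and distance of shaker_mid from where it was at the start of the episode below 0.02 m and distance of each of bowl, jug, jar, spatula, mixer from where it was at the start of the episode below 0.03 m); the robot touches nothing.
It fails at once if a lime half was lifted: its middle rose more than 19 mm above where it lay on the board (over 70 mm above the counter) (height (world z) of any of lime_a_mid, lime_b_mid, lime_c_mid above 0.07 m).
It fails at once if a lime half was pinched or pressed with more than 15 N (contact force between the fingers and lime_a above 15 N or contact force between the fingers and lime_b above 15 N or contact force between the fingers and lime_c above 15 N).
It fails at once if the salt shaker was moved more than 20 mm or knocked over (distance of shaker_mid from where it was at the start of the episode above 0.02 m).
It fails at once if another bystander was moved more than 30 mm (distance of any of bowl, jug, jar, spatula, mixer from where it was at the start of the episode above 0.03 m).
It also fails if it takes over 51 s, if anything falls off the work surface, if the arm or the gripper's body presses on something with over 40 N, if the wrist force passes 120 N, or if a joint passes its speed limit or range.

### The arm

A 6-joint arm with a two-finger parallel gripper is mounted at the origin on the work surface. World frame = base frame: x ahead of the robot, y to its left, z up, the work surface at z = 0. Lengths are in mm, angles in rad, forces in N, time in s.
With the tool pointing down it reaches from about 275 to 750 mm from the base axis. Payload 10.2 kg.
Tool frame: the origin (TCP) lies on the centre line of the jaws, within the pads' length; the fingertips stand 17 mm ahead of it and the grasp point (between the pads) lies 2 mm behind it; z points along the fingers, y is the line along which they close (so a half turn about z gives the same grasp; the last joint's range is limited). The gripper opens to 85 mm and grips with 20 to 120 N. Pads are 22 mm wide; open, the fingers measure 114 mm over their backs; the gripper's body (76 mm by 85 mm) begins 54 mm behind the grasp point. The pads swing forward as they close: fully open they stand 13 mm farther back than shut.
Start: joints at [-1.509, 0.313, 1.498, -0, 1.331, -0.223], TCP at [147.494, -503.862, 248.294] pointing down, gripper open.
Joint ranges: [-2.94, 2.94], [-0.97, 2.17], [0.19, 2.56], [-1.23, 4.37], [0.02, 3.11], [-2.88, 2.88]. Speed limits (rad/s): [2.39, 2.39, 3.01, 3.14, 3.14, 3.14].

### API

Orientations are given as a unit quaternion [w, x, y, z].
In Python, from rig import ctrl gives the robot as it stands. The module is installed in compiled form; this text tells all that it offers.
- The arm moves only by the shell command python3 -m jog 'ROWS' [FORCE]. ROWS is JSON, a list of rows, each an object with "delta_pos": the shift along the world's x, y, z in mm, a list of three; "angular": the turn, a rotation vector about the world's x, y, z in rad, a list of three; "fingers": the opening, from 0 (shut) to 1 (fully open). In form: [{"delta_pos": [tx, ty, tz], "angular": [rx, ry, rz], "fingers": fingers}, ...]. A call has 1 to 10 rows; each row is the pose to reach, as a shift and turn from the pose commanded when the call began; what a row does not reach only later rows make up. A row lasts 1/8 s, in which the tool goes at most 62.5 mm and 10.7 degrees, less where a joint would pass 70% of its speed; a pose out of reach is approached as far as the arm can. A call with a gripper value outside its range is refused whole. The fingers move at their own pace and stop on an object; FORCE is the grip in N (left out, the last holds). Time passes only in rows, so rows that repeat a pose let the fingers close. It gives the time, the measured TCP pose, the force, the opening and the grip force at its end, in the units of the state.
- ctrl.sense(): the state, without advancing time (a new reading comes with each control period).
- ctrl.capture(name): name is "scene" or "top"; returns a dict with "pixels" (384x512x3 uint8, blue, green, red), "fx", "fy", "cx", "cy" (pixels), "R" (3x3) and "t" (3): a world point X has camera coordinates R X + t. Camera axes: x right, y down, z forward; pixel columns grow to the right and rows downward; lengths in mm; the calibration is good to about 2 mm. A picture is of the moment at which its call begins. There is no depth.
- ctrl.finish_job(): hands the job in; it is judged then, once.
The state is a dict: "time_s": time; "joints": joint angles; "dq": joint speeds; "tau": joint torques, N m; "eef_pos": TCP position; "ee_rot": TCP orientation; "force": force on the tool from outside, world axes, zero at the start; "wrist_torque": the same for the moment, N m; "grip_width": opening from 0.0 (shut) to 1.0 (fully open); "grip_force": force on a finger pad.
Only numpy, scipy, OpenCV 4.12 (cv2) and the standard library are available. Lean on these libraries where they do the work, as an engineer would, in place of code of your own. Each camera call takes 0.05 s, during which the arm holds its last target. There are 200 camera calls.

## Working session

There is one attempt and no reset: what is moved stays moved. The work goes in short steps, Python scripts to look and compute and a shell command to move; the robot and the scene stay as the last step left them, time stands still between calls to the robot, and variables do not carry over. Pictures are saved under pics/ and viewed, at most 10 in all, crops included, and the job is handed in when it is done.

```bash
mkdir -p pics
python3 - <<'E'
from rig import ctrl
import cv2,pickle
d={n:ctrl.capture(n) for n in("scene","top")}
pickle.dump(d,open("c0.pkl","wb"))
for n in d: cv2.imwrite(f"pics/{n}0.png",d[n]["pixels"]); print(n,d[n]["fx"],d[n]["cx"],d[n]["cy"],d[n]["R"],d[n]["t"])
s=ctrl.sense();print(s["eef_pos"],s["ee_rot"],s["grip_width"],s["time_s"])
E
```

```text
scene 497.26471426136544 251.5822403204874 194.38853982495917 [[ 0.89802868  0.43983497 -0.00947063]
 [ 0.31896194 -0.66576204 -0.6745548 ]
 [-0.30299797  0.60274879 -0.73816402]] [-568.02377135 -139.84221603 1827.85715569]
top 492.02410726577085 246.3056690074091 187.83267210357081 [[ 2.86779461e-02 -9.99588368e-01  8.18110937e-04]
 [-9.76210667e-01 -2.81831993e-02 -2.14984747e-01]
 [ 2.14919310e-01  5.36667236e-03 -9.76617064e-01]] [  -7.05994317  625.15223449 1891.21441689]
[ 147.46766001 -503.64692922  247.80746826] [-5.60393570e-04  9.89879563e-01  1.41908895e-01  4.09545121e-05] 0.9990959831763458 0.1
```

View pics/scene0.png

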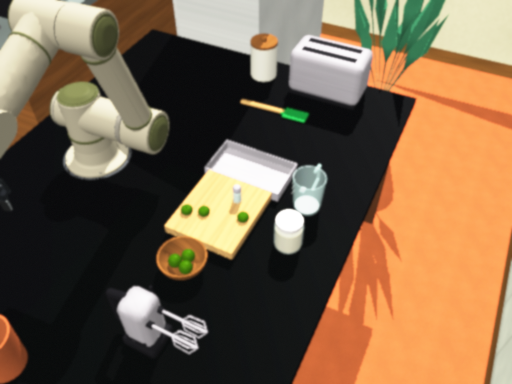

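View pics/top0.png

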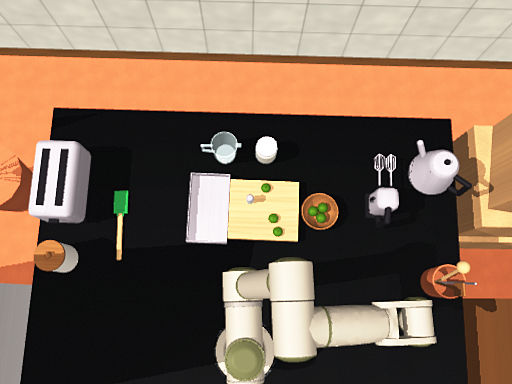

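The top view shows the tray at columns 187–229 (the +y side) and the board at 229–299. The limes are near (266,188), (273,218) and (278,231), the shaker is at (250,198) and the bowl at (320,211).

```bash
cat > h.py <<'E'
import cv2,numpy as np
def ray(c,u,v,z):
    R,t=np.array(c["R"]),np.array(c["t"]); o=-R.T@t
    d=R.T@np.array([(u-c["cx"])/c["fx"],(v-c["cy"])/c["fy"],1]); return o+d*(z-o[2])/d[2]
def limes(c,lo=None):
    hsv=cv2.cvtColor(c["pixels"],cv2.COLOR_BGR2HSV)
    m=cv2.inRange(hsv,(38,120,40),(75,255,255))
    n,_,st,ce=cv2.connectedComponentsWithStats(m)
    return [(ce[i],st[i,4]) for i in range(1,n) if st[i,4]>15]
E
python3 - <<'E'
from h import *
import pickle
d=pickle.load(open("c0.pkl","rb"))
for n in d:
    for ce,a in limes(d[n]): print(n,ce.round(1),a,ray(d[n],*ce,52).round(0))
c=d["top"]; hsv=cv2.cvtColor(c["pixels"],cv2.COLOR_BGR2HSV)
m=cv2.inRange(hsv,(12,50,120),(32,200,255)); m[:165]=0;m[255:]=0;m[:,:225]=0;m[:,302:]=0
m=cv2.morphologyEx(m,cv2.MORPH_OPEN,np.ones((5,5)))
p=max(cv2.findContours(m,0,2)[0],key=cv2.contourArea)
r=cv2.minAreaRect(p);print(r)
w=[ray(c,*q,40).round(0) for q in cv2.boxPoints(r)];print(w)
print("shaker top guess",ray(c,250,198,90 ).round(0))
cv2.imwrite("pics/crop.png",cv2.resize(c["pixels"][165:255,180:345],None,fx=4.5,fy=4.5,interpolation=2))
s=d["scene"]["pixels"][130:280,150:310];cv2.imwrite("pics/crops.png",cv2.resize(s,None,fx=4,fy=4,interpolation=2))
E
```

```text
scene [362.1  25.2] 375 [ 612. 1229.   52.]
scene [380.7   9.6] 151 [ 648. 1412.   52.]
scene [412.1  28.5] 2034 [ 831. 1298.   52.]
scene [294.5 114.8] 329 [584. 473.  52.]
scene [186.1 209.2] 73 [ 457. -114.   52.]
scene [203.3 210.7] 74 [510. -96.  52.]
scene [242.5 216.7] 75 [633. -64.  52.]
scene [182.3 260.8] 382 [ 550. -290.   52.]
top [265.2 187.4] 59 [632. -65.  52.]
top [120.4 202. ] 354 [556. 511.  52.]
top [318.5 211.9] 226 [ 539. -279.   52.]
top [272.9 218. ] 64 [509. -98.  52.]
top [277.1 231.3] 63 [ 457. -115.   52.]
((263.4410705566406, 209.9141845703125), (70.3139877319336, 59.98960876464844), 2.385944128036499)
[array([425.,  81.,  40.]), array([668.,  80.,  40.]), array([ 664., -205.,   40.]), array([ 421., -196.,   40.])]
shaker top guess [580.  -5.  90.]
```

View pics/crop.png

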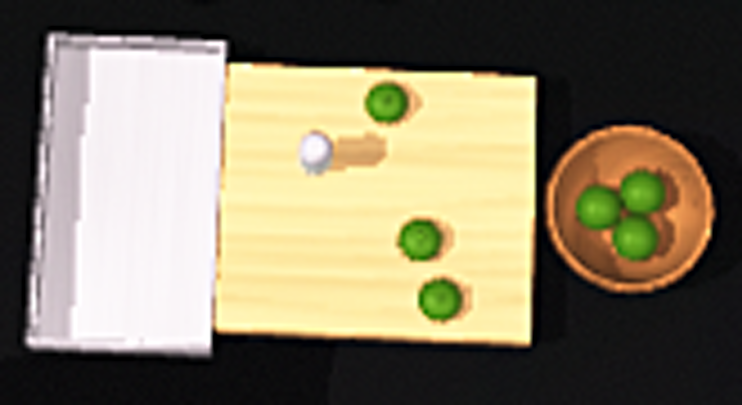

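View pics/crops.png

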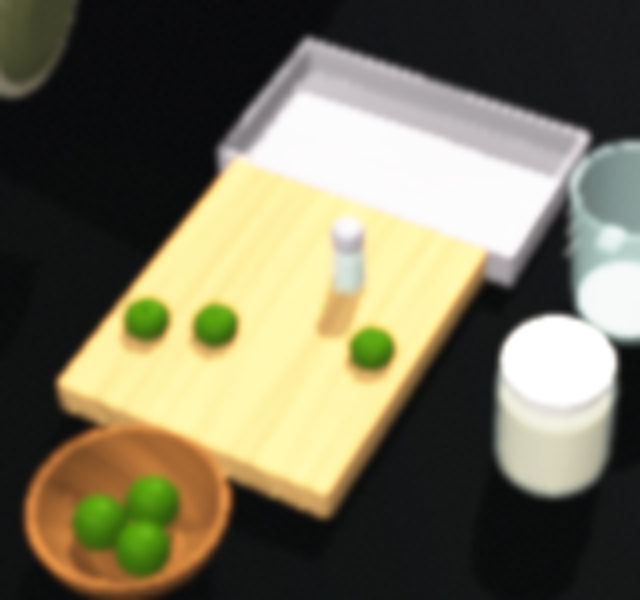

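The crops agree with that, and the limes' positions match in both views to within about 1 mm: A (632,-65), B (509,-97), C (457,-115). I'll sweep along +y with the jaws slightly open as a cradle. First I'll go above the start point for A.

```bash
python3 - <<'E'
from h import *
import pickle
c=pickle.load(open("c0.pkl","rb"));t=c["top"];s=c["scene"]
print("jug",ray(t,226,140,135),"handle",ray(t,203,148,100),"jar",ray(t,266,145,114),"shaker",ray(t,250,198,102),ray(s,237,187,102),"mixer",ray(t,383,200,195))
E
python3 -m jog '[{"delta_pos":[60,50,20],"angular":[0,0,0.13],"fingers":0.2},{"delta_pos":[120,95,20],"angular":[0,0,0.26],"fingers":0.2},{"delta_pos":[170,135,20],"angular":[0,0,0.39],"fingers":0.2},{"delta_pos":[220,180,10],"angular":[0,0,0.52],"fingers":0.2},{"delta_pos":[270,220,0],"angular":[0,0,0.65],"fingers":0.2},{"delta_pos":[320,260,0],"angular":[0,0,0.78],"fingers":0.2},{"delta_pos":[370,300,-20],"angular":[0,0,0.91],"fingers":0.2},{"delta_pos":[420,340,-40],"angular":[0,0,1.04],"fingers":0.2},{"delta_pos":[460,370,-60],"angular":[0,0,1.16],"fingers":0.2},{"delta_pos":[485,390,-80],"angular":[0,0,1.266],"fingers":0.2}]'
```

```text
jug [800.27821994  95.76830783 135.        ] handle [775.58338354 187.96139938 100.        ] jar [790.93133647 -62.34429395 114.        ] shaker [577.5112794   -4.80048358 102.        ] [5.81846268e+02 5.49240148e-01 1.02000000e+02] mixer [ 565.67903005 -496.42792168  195.        ]
time_s: 1.35
eef_pos: [623.7, -120.5, 173.9]
ee_rot: [0.0, 0.713, 0.701, 0.0]
force: [-0.4, -0.3, -1.2]
grip_width: 0.199
grip_force: 0.0
```

```bash
python3 -m jog '[{"delta_pos":[2,-2,0],"angular":[0,0,0],"fingers":0.2},{"delta_pos":[2,-2,-35],"angular":[0,0,0],"fingers":0.2},{"delta_pos":[2,-2,-70],"angular":[0,0,0],"fingers":0.2},{"delta_pos":[2,-2,-95],"angular":[0,0,0],"fingers":0.2},{"delta_pos":[2,-2,-105],"angular":[0,0,0],"fingers":0.2},{"delta_pos":[2,-2,-105],"angular":[0,0,0],"fingers":0.2}]'
python3 - <<'E'
from rig import ctrl
import cv2
c=ctrl.capture("scene");cv2.imwrite("pics/a1.png",cv2.resize(c["pixels"][110:290,150:340],None,fx=3.3,fy=3.3,interpolation=2))
E
```

```text
time_s: 2.1
eef_pos: [624.0, -124.5, 69.8]
ee_rot: [0.0, 0.714, 0.7, -0.0]
force: [0.4, 0.8, -0.3]
grip_width: 0.2
grip_force: 0.0
```

View pics/a1.png

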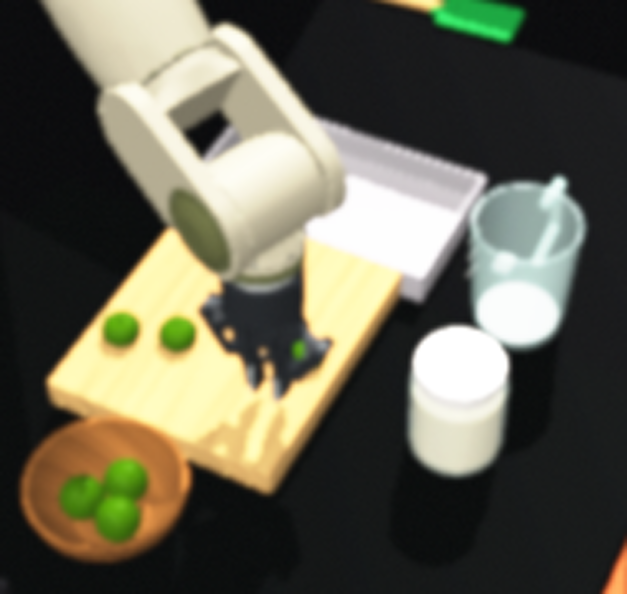

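```bash
python3 -m jog '[{"delta_pos":[10,0,0],"angular":[0,0,0],"fingers":0.2},{"delta_pos":[10,0,-4],"angular":[0,0,0],"fingers":0.2},{"delta_pos":[10,8,-4],"angular":[0,0,0],"fingers":0.2},{"delta_pos":[10,16,-4],"angular":[0,0,0],"fingers":0.2},{"delta_pos":[10,24,-4],"angular":[0,0,0],"fingers":0.2},{"delta_pos":[11,32,-4],"angular":[0,0,0],"fingers":0.2},{"delta_pos":[12,40,-4],"angular":[0,0,0],"fingers":0.2},{"delta_pos":[13,48,-4],"angular":[0,0,0],"fingers":0.2},{"delta_pos":[14,56,-4],"angular":[0,0,0],"fingers":0.2},{"delta_pos":[15,64,-4],"angular":[0,0,0],"fingers":0.2}]'
python3 - <<'E'
from rig import ctrl
from h import *
for n in("top","scene"):
    c=ctrl.capture(n)
    for ce,a in limes(c): print(n,a,ray(c,*ce,52).round(0)[:2])
    if n=="scene":cv2.imwrite("pics/a2.png",cv2.resize(c["pixels"][110:290,150:340],None,fx=3.3,fy=3.3,interpolation=2))
E
```

```text
time_s: 3.4
eef_pos: [639.2, -59.5, 65.5]
ee_rot: [0.0, 0.714, 0.7, -0.0]
force: [-0.0, -0.6, -0.2]
grip_width: 0.197
grip_force: 0.1
top 354 [556. 511.]
top 222 [ 539. -278.]
top 65 [510. -98.]
top 63 [ 457. -115.]
scene 374 [ 612. 1228.]
scene 149 [ 648. 1413.]
scene 2027 [ 831. 1298.]
scene 337 [584. 474.]
scene 72 [ 457. -114.]
scene 74 [510. -96.]
scene 375 [ 551. -290.]
```

View pics/a2.png

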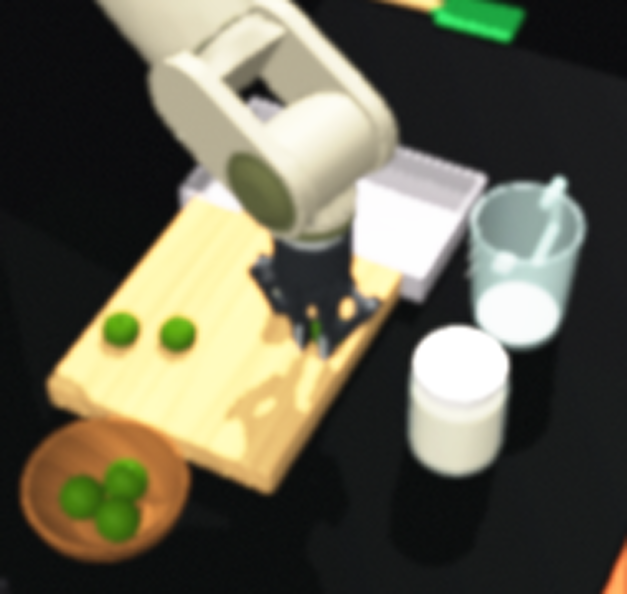

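The lime is seated between the fingertips, visible at (315,328) in the crop. I'll keep sweeping.

```bash
python3 -m jog '[{"delta_pos":[1,8,0],"angular":[0,0,0],"fingers":0.2},{"delta_pos":[2,16,0],"angular":[0,0,0],"fingers":0.2},{"delta_pos":[2,24,0],"angular":[0,0,0],"fingers":0.2},{"delta_pos":[3,32,0],"angular":[0,0,0],"fingers":0.2},{"delta_pos":[3,40,0],"angular":[0,0,0],"fingers":0.2},{"delta_pos":[3,48,0],"angular":[0,0,0],"fingers":0.2},{"delta_pos":[3,56,0],"angular":[0,0,0],"fingers":0.2},{"delta_pos":[3,64,0],"angular":[0,0,0],"fingers":0.2},{"delta_pos":[3,72,0],"angular":[0,0,0],"fingers":0.2},{"delta_pos":[3,80,0],"angular":[0,0,0],"fingers":0.2}]'
```

```text
time_s: 4.75
eef_pos: [642.2, 20.6, 65.5]
ee_rot: [-0.0, 0.714, 0.7, -0.0]
force: [0.6, -0.2, -0.3]
grip_width: 0.197
grip_force: 0.1
```

```bash
python3 -m jog '[{"delta_pos":[0,8,0],"angular":[0,0,0],"fingers":0.2},{"delta_pos":[0,16,0],"angular":[0,0,0],"fingers":0.2},{"delta_pos":[0,24,0],"angular":[0,0,0],"fingers":0.2},{"delta_pos":[0,32,0],"angular":[0,0,0],"fingers":0.2},{"delta_pos":[0,40,0],"angular":[0,0,0],"fingers":0.2},{"delta_pos":[0,48,0],"angular":[0,0,0],"fingers":0.2},{"delta_pos":[0,56,0],"angular":[0,0,0],"fingers":0.2},{"delta_pos":[0,64,0],"angular":[0,0,0],"fingers":0.2},{"delta_pos":[0,72,0],"angular":[0,0,0],"fingers":0.2},{"delta_pos":[0,80,0],"angular":[0,0,0],"fingers":0.2}]'
```

```text
time_s: 6.0
eef_pos: [642.1, 100.6, 65.4]
ee_rot: [-0.0, 0.714, 0.7, -0.0]
force: [0.6, -0.9, 0.6]
grip_width: 0.202
grip_force: 0.0
```

Run:
```python
from rig import ctrl
from h import *
print(ctrl.sense()["eef_pos"])
for n in("top","scene"):
    c=ctrl.capture(n)
    for ce,a in limes(c):
        if a<120: print(n,a,ray(c,*ce,52).round(0)[:2],ray(c,*ce,15).round(0)[:2])
    if n=="scene":cv2.imwrite("pics/a3.png",cv2.resize(c["pixels"][110:290,150:340],None,fx=3.3,fy=3.3,interpolation=2))
```

```text
[642.085673   100.59840344  65.35368765]
top 64 [509. -98.] [ 515. -100.]
top 63 [ 457. -115.] [ 462. -118.]
scene 71 [ 457. -114.] [437. -89.]
scene 74 [510. -96.] [491. -70.]
```

View pics/a3.png

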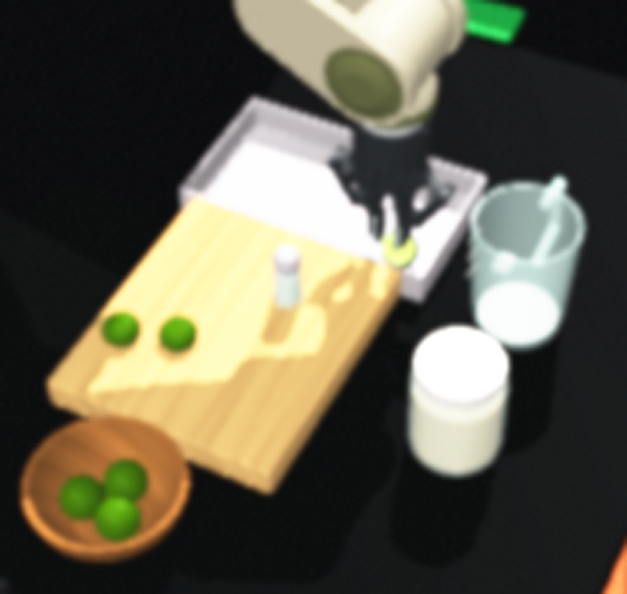

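Lime A has tipped into the tray: its cut face shows at (400,250) in the crop, and the shaker is still standing. Next I'll raise, move behind B and lower.

```bash
python3 -m jog '[{"delta_pos":[0,0,20],"angular":[0,0,0],"fingers":0.2},{"delta_pos":[0,0,60],"angular":[0,0,0],"fingers":0.2},{"delta_pos":[0,0,110],"angular":[0,0,0],"fingers":0.2},{"delta_pos":[-20,-40,115],"angular":[0,0,0],"fingers":0.2},{"delta_pos":[-44,-83,115],"angular":[0,0,0],"fingers":0.2},{"delta_pos":[-66,-125,115],"angular":[0,0,0],"fingers":0.2},{"delta_pos":[-88,-166,115],"angular":[0,0,0],"fingers":0.2},{"delta_pos":[-110,-208,115],"angular":[0,0,0],"fingers":0.2},{"delta_pos":[-133,-249,115],"angular":[0,0,0],"fingers":0.2},{"delta_pos":[-133,-249,115],"angular":[0,0,0],"fingers":0.2}]'
python3 - <<'E'
from rig import ctrl
from h import *
for n in("top","scene"):
    c=ctrl.capture(n)
    hsv=cv2.cvtColor(c["pixels"],cv2.COLOR_BGR2HSV)
    m=cv2.inRange(hsv,(22,90,40),(75,255,255))
    k,_,st,ce=cv2.connectedComponentsWithStats(m)
    for i in range(1,k):
        p=ray(c,*ce[i],20)
        if 10<st[i,4]<150 and 380<p[0]<700 and 60<p[1]<260: print(n,st[i],p.round(0))
E
```

```text
time_s: 7.35
eef_pos: [508.3, -151.6, 182.0]
ee_rot: [0.001, 0.716, 0.698, 0.0]
force: [0.2, 1.2, 0.3]
grip_width: 0.201
grip_force: 0.0
top [213 183   9   7  17] [636. 130.  20.]
scene [268 183   9   5  30] [647. 127.  20.]
```

```bash
python3 -m jog '[{"delta_pos":[0,2,-30],"angular":[0,0,0],"fingers":0.2},{"delta_pos":[0,2,-60],"angular":[0,0,0],"fingers":0.2},{"delta_pos":[0,2,-90],"angular":[0,0,0],"fingers":0.2},{"delta_pos":[0,2,-108],"angular":[0,0,0],"fingers":0.2},{"delta_pos":[0,2,-115],"angular":[0,0,0],"fingers":0.2},{"delta_pos":[0,2,-115],"angular":[0,0,0],"fingers":0.2}]'
```

```text
time_s: 8.2
eef_pos: [509.6, -146.5, 65.8]
ee_rot: [0.0, 0.714, 0.7, 0.0]
force: [-0.4, 1.1, 0.5]
grip_width: 0.201
grip_force: 0.0
```

```bash
python3 -m jog '[{"delta_pos":[0,8,0],"angular":[0,0,0],"fingers":0.2},{"delta_pos":[0,16,0],"angular":[0,0,0],"fingers":0.2},{"delta_pos":[0,24,0],"angular":[0,0,0],"fingers":0.2},{"delta_pos":[0,32,0],"angular":[0,0,0],"fingers":0.2},{"delta_pos":[0,40,0],"angular":[0,0,0],"fingers":0.2},{"delta_pos":[0,48,0],"angular":[0,0,0],"fingers":0.2},{"delta_pos":[0,56,0],"angular":[0,0,0],"fingers":0.2},{"delta_pos":[0,64,0],"angular":[0,0,0],"fingers":0.2},{"delta_pos":[0,72,0],"angular":[0,0,0],"fingers":0.2},{"delta_pos":[0,80,0],"angular":[0,0,0],"fingers":0.2}]'
```

```text
time_s: 9.45
eef_pos: [509.2, -66.5, 65.5]
ee_rot: [0.0, 0.714, 0.7, 0.0]
force: [-0.5, -1.0, 1.8]
grip_width: 0.203
grip_force: 0.9
```

```bash
python3 -m jog '[{"delta_pos":[0,8,0],"angular":[0,0,0],"fingers":0.2},{"delta_pos":[0,16,0],"angular":[0,0,0],"fingers":0.2},{"delta_pos":[0,24,0],"angular":[0,0,0],"fingers":0.2},{"delta_pos":[0,32,0],"angular":[0,0,0],"fingers":0.2},{"delta_pos":[0,40,0],"angular":[0,0,0],"fingers":0.2},{"delta_pos":[0,48,0],"angular":[0,0,0],"fingers":0.2},{"delta_pos":[0,56,0],"angular":[0,0,0],"fingers":0.2},{"delta_pos":[0,64,0],"angular":[0,0,0],"fingers":0.2},{"delta_pos":[0,72,0],"angular":[0,0,0],"fingers":0.2},{"delta_pos":[0,80,0],"angular":[0,0,0],"fingers":0.2}]'
```

```text
time_s: 10.7
eef_pos: [509.2, 13.5, 65.5]
ee_rot: [-0.0, 0.714, 0.7, -0.0]
force: [-0.8, -1.9, 2.4]
grip_width: 0.194
grip_force: 1.1
```

```bash
python3 -m jog '[{"delta_pos":[0,8,0],"angular":[0,0,0],"fingers":0.2},{"delta_pos":[0,16,0],"angular":[0,0,0],"fingers":0.2},{"delta_pos":[0,24,0],"angular":[0,0,0],"fingers":0.2},{"delta_pos":[0,32,0],"angular":[0,0,0],"fingers":0.2},{"delta_pos":[0,40,0],"angular":[0,0,0],"fingers":0.2},{"delta_pos":[0,48,0],"angular":[0,0,0],"fingers":0.2},{"delta_pos":[0,56,0],"angular":[0,0,0],"fingers":0.2},{"delta_pos":[0,64,0],"angular":[0,0,0],"fingers":0.2},{"delta_pos":[0,72,0],"angular":[0,0,0],"fingers":0.2},{"delta_pos":[0,84,0],"angular":[0,0,0],"fingers":0.2}]'
```

```text
time_s: 11.95
eef_pos: [509.0, 97.7, 65.2]
ee_rot: [-0.0, 0.714, 0.7, -0.0]
force: [0.2, 0.3, 0.3]
grip_width: 0.2
grip_force: 0.0
```

```bash
python3 -m jog '[{"delta_pos":[0,0,20],"angular":[0,0,0],"fingers":0.2},{"delta_pos":[0,0,60],"angular":[0,0,0],"fingers":0.2},{"delta_pos":[0,0,110],"angular":[0,0,0],"fingers":0.2},{"delta_pos":[-9,-44,115],"angular":[0,0,0],"fingers":0.2},{"delta_pos":[-18,-88,115],"angular":[0,0,0],"fingers":0.2},{"delta_pos":[-27,-132,115],"angular":[0,0,0],"fingers":0.2},{"delta_pos":[-36,-176,115],"angular":[0,0,0],"fingers":0.2},{"delta_pos":[-44,-220,115],"angular":[0,0,0],"fingers":0.2},{"delta_pos":[-52,-263,115],"angular":[0,0,0],"fingers":0.2},{"delta_pos":[-52,-263,115],"angular":[0,0,0],"fingers":0.2}]'
python3 - <<'E'
from rig import ctrl
from h import *
for n in("top","scene"):
    c=ctrl.capture(n)
    hsv=cv2.cvtColor(c["pixels"],cv2.COLOR_BGR2HSV)
    m=cv2.inRange(hsv,(22,90,40),(75,255,255))
    k,_,st,ce=cv2.connectedComponentsWithStats(m)
    for i in range(1,k):
        p=ray(c,*ce[i],20)
        if 8<st[i,4]<150 and 380<p[0]<700 and -150<p[1]<260: print(n,st[i],p.round(0))
cv2.imwrite("pics/b3.png",cv2.resize(c["pixels"][110:290,150:340],None,fx=3.3,fy=3.3,interpolation=2))
E
```

```text
time_s: 13.2
eef_pos: [456.8, -167.7, 180.3]
ee_rot: [-0.0, 0.715, 0.699, -0.0]
force: [-0.6, 0.1, -0.2]
grip_width: 0.203
grip_force: 0.0
top [213 182   9   8  17] [638. 127.  20.]
top [231 185  13   2  18] [645.  48.  20.]
top [231 190  31   4  44] [622.  20.  20.]
top [264 197  24   5  59] [ 592. -110.   20.]
top [232 199  13   2  15] [588.  41.  20.]
top [280 200   9  12  22] [ 567. -141.   20.]
top [233 211  11   1  11] [539.  42.  20.]
top [231 217  33   2  40] [512.  12.  20.]
top [212 219   9   5  11] [492. 126.  20.]
top [232 221  41   4  93] [495. -19.  20.]
top [228 224  41   7  99] [474.  -2.  20.]
top [228 230  18   3  26] [457.  48.  20.]
scene [231 170   9   5  34] [505. 129.  20.]
scene [209 174   6   7  15] [443.  73.  20.]
scene [268 184   9   4  29] [646. 126.  20.]
scene [215 187   7   9  12] [495.  25.  20.]
```

View pics/b3.png

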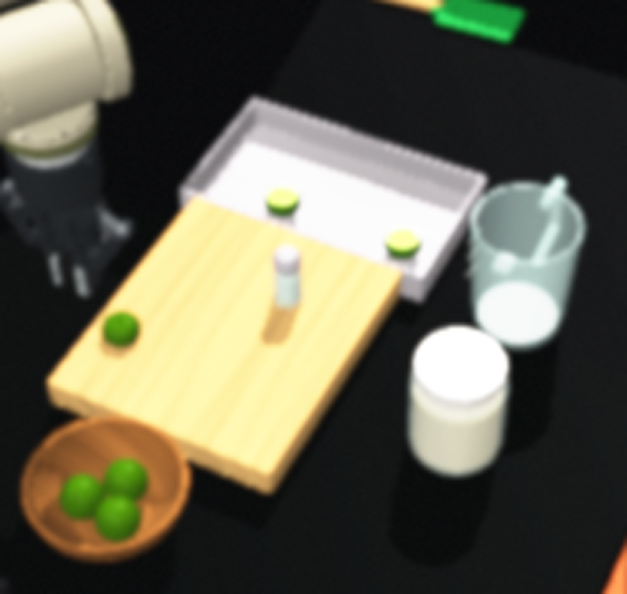

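Limes A and B lie cut face up in the tray at (402,243) and (282,201) in the crop. The shaker stands and C is untouched at (121,328). Now I'll sweep C.

```bash
python3 -m jog '[{"delta_pos":[0,2,-30],"angular":[0,0,0],"fingers":0.2},{"delta_pos":[0,2,-60],"angular":[0,0,0],"fingers":0.2},{"delta_pos":[0,2,-90],"angular":[0,0,0],"fingers":0.2},{"delta_pos":[0,2,-108],"angular":[0,0,0],"fingers":0.2},{"delta_pos":[0,2,-115],"angular":[0,0,0],"fingers":0.2},{"delta_pos":[0,2,-115],"angular":[0,0,0],"fingers":0.2}]'
```

```text
time_s: 14.05
eef_pos: [457.4, -163.3, 65.6]
ee_rot: [-0.0, 0.714, 0.7, 0.0]
force: [0.0, 0.0, 0.1]
grip_width: 0.195
grip_force: 0.0
```

```bash
python3 -m jog '[{"delta_pos":[0,8,0],"angular":[0,0,0],"fingers":0.2},{"delta_pos":[0,16,0],"angular":[0,0,0],"fingers":0.2},{"delta_pos":[0,24,0],"angular":[0,0,0],"fingers":0.2},{"delta_pos":[0,32,0],"angular":[0,0,0],"fingers":0.2},{"delta_pos":[0,40,0],"angular":[0,0,0],"fingers":0.2},{"delta_pos":[0,48,0],"angular":[0,0,0],"fingers":0.2},{"delta_pos":[0,56,0],"angular":[0,0,0],"fingers":0.2},{"delta_pos":[0,64,0],"angular":[0,0,0],"fingers":0.2},{"delta_pos":[0,72,0],"angular":[0,0,0],"fingers":0.2},{"delta_pos":[0,80,0],"angular":[0,0,0],"fingers":0.2}]'
```

```text
time_s: 15.3
eef_pos: [457.2, -83.5, 65.5]
ee_rot: [0.0, 0.714, 0.7, 0.0]
force: [0.5, -0.1, 1.9]
grip_width: 0.201
grip_force: 0.7
```

```bash
python3 -m jog '[{"delta_pos":[0,8,0],"angular":[0,0,0],"fingers":0.2},{"delta_pos":[0,16,0],"angular":[0,0,0],"fingers":0.2},{"delta_pos":[0,24,0],"angular":[0,0,0],"fingers":0.2},{"delta_pos":[0,32,0],"angular":[0,0,0],"fingers":0.2},{"delta_pos":[0,40,0],"angular":[0,0,0],"fingers":0.2},{"delta_pos":[0,48,0],"angular":[0,0,0],"fingers":0.2},{"delta_pos":[0,56,0],"angular":[0,0,0],"fingers":0.2},{"delta_pos":[0,64,0],"angular":[0,0,0],"fingers":0.2},{"delta_pos":[0,72,0],"angular":[0,0,0],"fingers":0.2},{"delta_pos":[0,80,0],"angular":[0,0,0],"fingers":0.2}]'
```

```text
time_s: 16.55
eef_pos: [457.1, -3.5, 65.5]
ee_rot: [-0.0, 0.714, 0.7, -0.0]
force: [0.1, -1.7, 1.5]
grip_width: 0.202
grip_force: 0.7
```

```bash
python3 -m jog '[{"delta_pos":[0,10,0],"angular":[0,0,0],"fingers":0.2},{"delta_pos":[0,20,0],"angular":[0,0,0],"fingers":0.2},{"delta_pos":[0,30,0],"angular":[0,0,0],"fingers":0.2},{"delta_pos":[0,40,0],"angular":[0,0,0],"fingers":0.2},{"delta_pos":[0,50,0],"angular":[0,0,0],"fingers":0.2},{"delta_pos":[0,60,0],"angular":[0,0,0],"fingers":0.2},{"delta_pos":[0,70,0],"angular":[0,0,0],"fingers":0.2},{"delta_pos":[0,80,0],"angular":[0,0,0],"fingers":0.2},{"delta_pos":[0,90,0],"angular":[0,0,0],"fingers":0.2},{"delta_pos":[0,100,0],"angular":[0,0,0],"fingers":0.2}]'
```

```text
time_s: 17.8
eef_pos: [456.9, 96.8, 65.3]
ee_rot: [-0.0, 0.714, 0.7, -0.0]
force: [-0.0, -0.0, -0.4]
grip_width: 0.198
grip_force: 0.0
```

```bash
python3 -m jog '[{"delta_pos":[0,0,20],"angular":[0,0,0],"fingers":0.2},{"delta_pos":[0,0,60],"angular":[0,0,0],"fingers":0.2},{"delta_pos":[0,0,110],"angular":[0,0,0],"fingers":0.2},{"delta_pos":[0,-40,150],"angular":[0,0,0],"fingers":0.2},{"delta_pos":[0,-90,170],"angular":[0,0,0],"fingers":0.2},{"delta_pos":[0,-140,170],"angular":[0,0,0],"fingers":0.2},{"delta_pos":[0,-190,170],"angular":[0,0,0],"fingers":0.2},{"delta_pos":[0,-240,170],"angular":[0,0,0],"fingers":0.2},{"delta_pos":[0,-260,170],"angular":[0,0,0],"fingers":0.2},{"delta_pos":[0,-260,170],"angular":[0,0,0],"fingers":0.2}]'
python3 - <<'E'
from rig import ctrl
import cv2
c=ctrl.capture("scene")
cv2.imwrite("pics/c3.png",cv2.resize(c["pixels"][110:290,150:340],None,fx=3.3,fy=3.3,interpolation=2))
E
```

```text
time_s: 19.05
eef_pos: [457.1, -164.1, 235.1]
ee_rot: [-0.0, 0.715, 0.699, 0.0]
force: [-0.5, 0.1, -1.1]
grip_width: 0.204
grip_force: 0.0
```

View pics/c3.png

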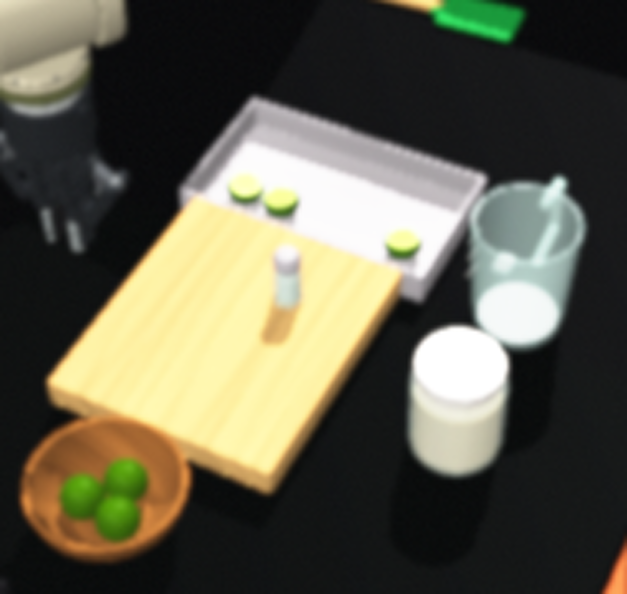

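All three limes lie in the tray, at (245,187), (281,201) and (402,243) in the crop. The shaker is standing and the arm is clear.

```bash
python3 -c "
from rig import ctrl
print(ctrl.finish_job())"
```

```text
the job is handed in; nothing more can be done
None
```

The job is handed in at about 19 s: the final picture shows all three lime halves in the tray and the shaker still standing on the board, but the hand-in call gave no verdict.

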